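# Draw out the printer bed and free the plate clip

## Robot

A 7-joint arm with a two-finger parallel gripper is mounted at the origin on the work surface. World frame = base frame: x ahead of the robot, y to its left, z up, the work surface at z = 0. Lengths are in m, angles in degrees, forces in N, time in s.
With the tool pointing down it reaches from about 0.425 to 0.875 m from the base axis. Payload 9.9 kg.
Tool frame: the origin (TCP) lies at the very end of the fingers, on their centre line; the grasp point (between the pads) lies 19 mm behind it (bot.tcp_to_grasp is the z of the grasp point in the tool frame, in m); z points along the fingers, y is the direction in which the jaws open and shut (so a half turn about z gives the same grasp; the last joint's range is limited). The gripper opens to 85 mm and grips with 20 to 120 N. Pads are 22 mm wide; open, the fingers measure 114 mm over their backs; the gripper's body (76 mm by 85 mm) begins 54 mm behind the grasp point. The pads swing forward as they close: fully open they stand 13 mm farther back than shut.
Start: joints at [68.022, 32.985, 1.427, 82.34, -0.859, 64.687, -3.237], TCP at [0.199, -0.645, 0.231] pointing down, gripper open.
Joint ranges: [-157.87, 157.87], [-19.46, 123.44], [-87.15, 90], [11.01, 140.99], [-62.26, 242.26], [9.8, 113.94], [-161.44, 161.44]. Speed limits (degrees/s): [127.2, 127.2, 172.46, 172.46, 180, 180, 180].

## Interface

Orientations are given as a 3x3 rotation matrix whose columns are the frame's x, y, z axes.
In Python, from rig import bot gives the robot as it stands.
- The arm moves only by the shell command python3 -m crank 'ROWS'. ROWS is JSON, a list of rows, each an object with "hand": the opening, from -1 (shut) to 1 (fully open), so that 0 is half open; "slide": the shift along the tool's x, y, z in cm, a list of three; "spin": the turn about the tool's z in degrees. A call has 1 to 20 rows; each row is the pose to reach, as a shift and turn from the pose measured when the call began, along the tool's axes at that moment; what a row does not reach only later rows make up. A row lasts 1/12 s, in which the tool goes at most 41.7 mm and 7.16 degrees, less where a joint would pass 70% of its speed; a pose out of reach is approached as far as the arm can. A call with a gripper value outside its range is refused whole. The fingers move at their own pace and stop on an object; the grip force is fixed at half the most. Time passes only in rows, so rows that repeat a pose let the fingers close. It gives the time, the measured TCP pose, the force and the opening at its end, in the units of the state.
- bot.state(): the state, without advancing time (a new reading comes with each control period).
- bot.capture(name): name is "scene" or "top"; returns a dict with "img" (384x512x3 uint8, red, green, blue), "z_map" (384x512 float32, m along the optical axis (not along the pixel's ray), 0 where there is no reading), "K" (3x3 intrinsics, pixels), "R" (3x3) and "t" (3): a world point X has camera coordinates R X + t. Camera axes: x right, y down, z forward; pixel columns grow to the right and rows downward; lengths in m; the calibration is good to about 2 mm. A picture is of the moment at which its call begins.
- bot.job_done(): hands the job in, once; it reports no verdict.
Trained networks look in a picture, given as the dict that the camera call returned (one of the last four; its "shot" number tells which), for a name from the list of things; names that differ only in an ending like _2 or _b are one class to them, and where a whole thing is asked for, a point or a joint stands for the part that bears it (a point fixed in the world has none). Each returns a list of dicts, best first, with "confidence" (0 to 1); they miss things now and then, are a little off and sometimes report something else, mostly with a low value. They report only what shows in the picture. A call takes as long as a camera call. They do not tell look-alikes from the thing itself.
- bot.masks_of(picture, query): "mask" (384x512 bool, what is visible of it) and "extent" ([left, top, right, bottom] in pixels, round what is visible of it).
The state is a dict: "time_s": time; "joint_pos": joint angles; "qvel": joint speeds; "joint_efforts": joint torques, N m; "ee_pos": TCP position; "eef_rot": TCP orientation; "wrist_force": force on the tool from outside, world axes, zero at the start; "torque": the same for the moment, N m; "grip_width": finger opening in m.
Only numpy, scipy, OpenCV 4.12 (cv2) and the standard library are available. Lean on these libraries where they do the work, as an engineer would, in place of code of your own. Each camera call takes 0.05 s, during which the arm holds its last target.

## Task

The print is finished: hook a fingertip behind the orange lip of the printer's bed and draw the bed out along its rails to its front stop. Then, with the bed out, push the red clip outward with a fingertip until it points straight out to the side, off the build plate. Leave the green vase standing on the plate untouched, leave the other things on the table as they are, and finish clear of everything.

Things in the scene. Friction and masses are not known exactly. Their poses are not given: they have to be found in the camera images.
- printer: desktop 3D printer, fixed; white base 300 (x) x 240 (y) x 42 mm, starting 5 mm behind the origin. Origin on the table under the middle of its front; x points from its front to its back, y to the left of the printer's width (robot's left when x points ahead), z up. Column at x 200, y 155, 390 mm tall; beam at x 182 to 218, z 235 to 265 mm, spans the bed.
- print_head (a point): lowest point (nozzle tip, 182 mm above the table) of the fixed white print head, which hangs from the beam over the bed: 60 mm wide (y), its front face 29 mm in front of (-x) this point; axes as the printer's.
- bed (a joint): how far the bed is drawn out along its rails towards the printer's front (its -x), in m: 0 = fully in, 0.14 = at the front stop. It slides with about 2.5 N of friction plus 15 N per m/s, and stays where it is left. It starts 0 to 0.035 out.
- lip: orange upright lip across the bed's front, moving with it: 96 mm wide (y), 5 mm thick (x), top 19 mm above the floor of the open trough behind it. Origin mid-width on its back face (towards the plate) at the trough floor's level, 66 mm above the table; axes as the printer's. The trough runs 40 mm in x from that face to the plate edge, which is 10 mm higher; a fingertip fits in from above.
- plate_centre (a point): centre of the top of the black build plate, 180 x 180 mm, 76 mm above the table, moving with the bed; axes as the printer's. It lies 132 mm behind the lip's back face in x.
- clip (a joint): angle in rad of the red swing clip over the plate's front left corner. 0 = it points straight back (printer's +x) over the plate; it grows as the clip swings outward to the left; at 1.57 it points straight out to the left (+y), off the plate; stop at 1.6. Friction 0.04 N m; it stays where it is left. It starts between -0.2 and 0.25.
- clip_pivot (a point): pivot axis (vertical) of the red clip, on the bed's front left corner, moving with the bed: 30 mm behind the lip's back face and 75 mm to the left of its middle; the point is 82 mm above the table. Its x axis points along the clip's arm.
- clip_post (a point): top centre of the red upright post (12 mm diameter, 25 mm above the arm) near the free end of the clip's arm, 56 mm from the pivot; the top is 107 mm above the table. The arm is 12 mm wide, lies 77 to 82 mm above the table.
- print: finished green printed vase standing loose on the build plate, 60 mm tall, at most 54 mm diameter, 40 to 85 g; origin at the centre of its underside, z up along its axis.
- spool_orange: bystander: spool of orange filament lying flat: a black lower and a coloured upper flange of 190 mm diameter, 64 mm tall, loose; origin at its underside's centre
- spool_blue: bystander: spool of blue filament lying flat: a black lower and a coloured upper flange of 190 mm diameter, 64 mm tall, loose; origin at its underside's centre
- glue_stick: bystander: yellow glue stick standing upright, 30 mm diameter, 98 mm tall, loose; origin at its underside's centre
- scraper: bystander: spatula-like plate scraper lying flat, 190 mm long, loose
- screwdriver: bystander: screwdriver lying flat, 160 mm long, loose
- bracket: bystander: small orange printed angle bracket, 50 x 36 mm, 46 mm tall, loose; origin at its underside's centre
- parts_bin: bystander: open green bin, 130 x 100 mm, 60 mm tall, loose; origin at its underside's centre
Mind the look-alikes: they are no part of the job. Leave any grey look-alike of the print alone.

How it is judged (in metres and radians):
On the way, in this order (a step that is already met when the one before it is completed fails the run):
1. a fingertip hooked behind the lip is drawing the bed out (contact force between the fingers and lip above 0.3 N and value of joint bed above 0.06 m), for 0.05 s.
2. the bed is out at its front stop (value of joint bed above 0.132 m), for 0.2 s.
3. the clip is swung out, off the plate (value of joint clip above 1.3 rad and value of joint bed above 0.125 m), for 0.2 s.
At the end, for the whole second after the job is handed in: The bed is within 8 mm of its front stop (joint above 0.132), the clip is swung out to at least 1.3 rad, and the vase stands upright and at rest on the build plate (value of joint bed above 0.132 m and value of joint clip above 1.3 rad and angle between print's own z axis and vertical below 0.1 rad and linear speed of print below 0.02 m/s and x of print in the frame of plate_centre between -0.09 and 0.09 m and y of print in the frame of plate_centre between -0.09 and 0.09 m and z of print in the frame of plate_centre between -0.005 and 0.005 m); the robot touches nothing.
It fails at once if the vase is touched by the robot (contact force between any of the fingers, the arm and print above 0.3 N).
It fails at once if the vase is lifted or tips (z of print in the frame of plate_centre above 0.012 m or angle between print's own z axis and vertical above 0.3 rad).
It fails at once if a bystander is shifted by more than 20 mm (distance of any of spool_orange, spool_blue, glue_stick, scraper, screwdriver, bracket, parts_bin from where it was at the start of the episode above 0.02 m).
It also fails if it takes over 48 s, if anything falls off the work surface, if the arm or the gripper's body presses on something with over 40 N, if the wrist force passes 120 N, or if a joint passes its speed limit or range.

## Working session

There is one attempt and no reset: what is moved stays moved. The work goes in short steps, Python scripts to look and compute and a shell command to move; the robot and the scene stay as the last step left them, time stands still between calls to the robot, and variables do not carry over. Pictures are saved under pics/ and viewed, and the job is handed in when it is done.

```bash
mkdir -p pics; ls
python3 - <<'E'
from rig import bot
import cv2,numpy as np
for n in("scene","top"):
    c=bot.capture(n); cv2.imwrite(f"pics/{n}0.png",cv2.cvtColor(c["img"],cv2.COLOR_RGB2BGR)); np.savez(f"{n}0.npz",**{k:c[k] for k in("img","z_map","K","R","t")})
    print(n,c["K"].tolist(),c["R"].round(3).tolist(),c["t"].round(3).tolist())
    for q in("lip","clip","clip_post","print","printer","glue_stick","plate_centre"):
        for d in bot.masks_of(c,q): print(q,round(d["confidence"],2),d["extent"])
s=bot.state();print(s["ee_pos"],s["eef_rot"],s["time_s"],s["grip_width"])
E
```

```text
pics
scene [[357.8128154658875, 0.0, 262.42756536834054], [0.0, 357.8128154658875, 188.96853710411733], [0.0, 0.0, 1.0]] [[0.757, 0.653, -0.014], [0.369, -0.445, -0.816], [-0.539, 0.613, -0.578]] [-0.46, -0.114, 1.453]
lip 0.61 [255.1, 186.0, 277.9, 202.4]
print 0.88 [242.4, 266.0, 259.8, 291.3]
print 0.83 [282.2, 206.4, 305.0, 222.8]
print 0.81 [213.5, 253.7, 228.5, 281.4]
plate_centre 0.77 [249.6, 187.8, 338.1, 256.8]
top [[366.0778802128688, 0.0, 256.9427751607466], [0.0, 366.0778802128688, 189.0441809519234], [0.0, 0.0, 1.0]] [[0.025, -1.0, 0.004], [-0.985, -0.025, -0.173], [0.173, 0.0, -0.985]] [-0.007, 0.593, 1.173]
lip 0.45 [195.1, 64.0, 307.5, 194.5]
lip 0.38 [236.7, 188.5, 260.2, 195.8]
clip 0.43 [224.0, 159.3, 234.3, 176.2]
clip_post 0.49 [224.0, 158.9, 232.9, 177.7]
print 0.59 [314.5, 141.0, 325.4, 160.3]
print 0.59 [195.3, 67.6, 307.7, 196.0]
print 0.56 [318.3, 166.3, 334.1, 184.2]
print 0.54 [255.9, 142.0, 270.9, 157.1]
print 0.48 [312.2, 196.4, 325.3, 209.1]
printer 0.84 [198.7, 68.1, 305.5, 195.7]
printer 0.58 [226.0, 154.9, 233.8, 181.3]
glue_stick 0.5 [295.3, 206.6, 306.6, 219.3]
plate_centre 0.7 [221.8, 119.2, 289.6, 198.1]
[ 0.19932979 -0.644891    0.23129922] [[ 9.55409741e-01  2.95283298e-01  9.07694511e-06]
 [ 2.95283298e-01 -9.55409741e-01  9.99333758e-06]
 [ 1.16230675e-05 -6.86746178e-06 -1.00000000e+00]] 0.8 0.08547196747009468
```

Run:
```python
import cv2
a=cv2.imread("pics/scene0.png");b=cv2.imread("pics/top0.png")
cv2.imwrite("pics/s1.png",cv2.resize(a[130:330,130:390],None,fx=3,fy=3,interpolation=cv2.INTER_CUBIC))
cv2.imwrite("pics/t1.png",cv2.resize(b[50:230,180:380],None,fx=3.3,fy=3.3,interpolation=cv2.INTER_CUBIC))
```

```text
(no output)
```

View pics/s1.png

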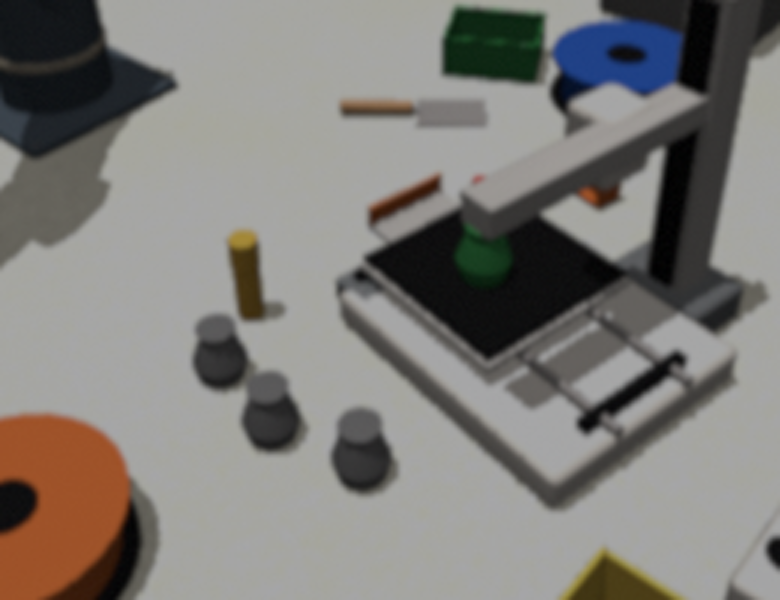

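View pics/t1.png

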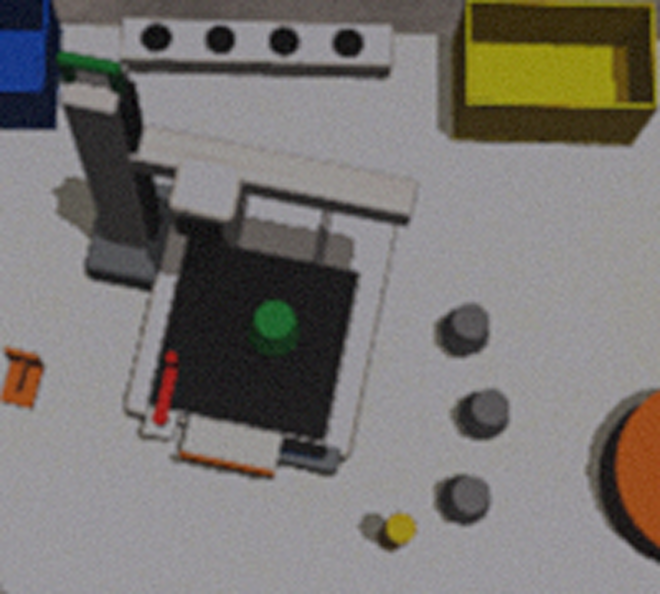

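View pics/top0.png

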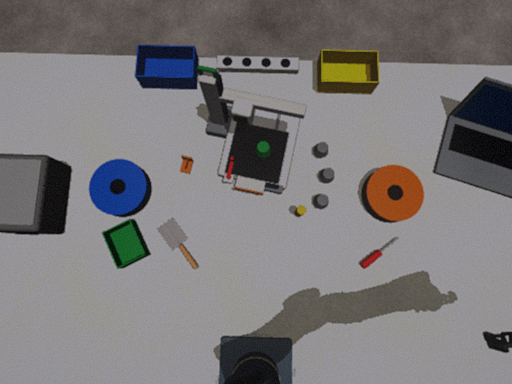

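View pics/scene0.png

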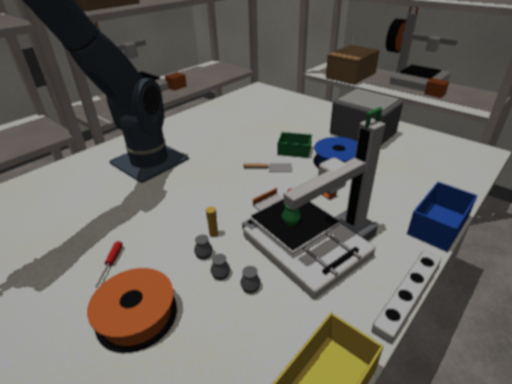

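Top view: the green vase is on the black plate at (263,149). The red clip runs (229,178)→(232,158) at the front-left, and the lip is at (236–262, 189–194). Three grey look-alikes stand on the table at (321,149), (327,175) and (321,201). Next I'll measure the plate, lip, clip and vase.

```bash
cat > h.py <<'E'
import numpy as np,cv2
def load(n):
    d=np.load(n);return {k:d[k] for k in d.files}
def cloud(c):
    z=c["z_map"];v,u=np.mgrid[:384,:512];K=c["K"]
    P=np.stack([(u-K[0,2])/K[0,0]*z,(v-K[1,2])/K[1,1]*z,z],-1)
    return (P-c["t"])@c["R"], z>0
def hsv(c): return cv2.cvtColor(c["img"],cv2.COLOR_RGB2HSV)
def onplane(c,u,v,h):
    d=c["R"].T@np.array([(u-c["K"][0,2])/c["K"][0,0],(v-c["K"][1,2])/c["K"][1,1],1]);o=-c["R"].T@c["t"]
    return o+d*(h-o[2])/d[2]
def proj(c,X):
    p=c["K"]@(c["R"]@np.array(X)+c["t"]);return p[:2]/p[2]
E
cat > meas.py <<'E'
from h import *
import sys
def run(c,name,win):
    X,ok=cloud(c);H=hsv(c);x0,y0,x1,y1=win
    w=np.zeros((384,512),bool);w[y0:y1,x0:x1]=1;w&=ok
    h,s,v=H[...,0],H[...,1],H[...,2]
    red=w&((h<4)|(h>174))&(s>150)&(v>70); ora=w&(h>=4)&(h<16)&(s>110)&(X[...,2]<.12)
    grn=w&(h>45)&(h<80)&(s>100)
    for n,m in(("red",red),("orange",ora),("green",grn)):
        P=X[m]; 
        if len(P): print(name,n,m.sum(),"med",np.median(P,0).round(3),"z pct",np.percentile(P[:,2],[5,50,95]).round(3),"px",np.argwhere(m).mean(0)[::-1].round(1))
    plate=w&(v<60)&(s<110)&(abs(X[...,2]-.076)<.006)
    _,l,st,_=cv2.connectedComponentsWithStats(plate.astype(np.uint8));
    k=1+st[1:,4].argmax();P=X[l==k]
    print(name,"plate n",len(P),"z",np.median(P[:,2]).round(4),cv2.minAreaRect((P[:,:2]*1000).astype(np.float32)))
    return red,ora,grn,l==k,X
if __name__=="__main__":
    r=run(load("top0.npz"),"top",(195,100,310,205))
    for n,m in zip(("red","or"),r[:2]):
        for p in np.argwhere(m): print(n,p[::-1],r[4][tuple(p)].round(3),end="; ")
    run(load("scene0.npz"),"scene",(240,150,380,290))
E
python3 meas.py
```

```text
top red 85 med [0.66  0.098 0.081] z pct [0.074 0.081 0.105] px [230.  167.1]
top orange 54 med [0.583 0.037 0.086] z pct [0.063 0.086 0.089] px [247.9 190.2]
top green 208 med [ 0.71  -0.008  0.131] z pct [0.075 0.131 0.137] px [262.7 149. ]
top plate n 2335 z 0.0743 ((714.579833984375, 12.47259521484375), (178.2928009033203, 180.4001922607422), 79.34718322753906)
red [231 156] [0.698 0.097 0.077]; red [232 156] [0.7   0.094 0.071]; red [230 157] [0.687 0.098 0.105]; red [231 157] [0.688 0.095 0.104]; red [232 157] [0.687 0.091 0.108]; red [233 157] [0.696 0.091 0.074]; red [230 158] [0.683 0.098 0.107]; red [231 158] [0.684 0.095 0.105]; red [232 158] [0.684 0.092 0.105]; red [233 158] [0.692 0.09  0.074]; red [230 159] [0.681 0.098 0.104]; red [231 159] [0.681 0.095 0.104]; red [232 159] [0.68  0.091 0.106]; red [233 159] [0.684 0.089 0.091]; red [230 161] [0.68  0.099 0.081]; red [231 161] [0.677 0.095 0.093]; red [232 161] [0.679 0.092 0.087]; red [230 162] [0.678 0.1   0.077]; red [231 162] [0.676 0.096 0.084]; red [232 162] [0.678 0.093 0.077]; red [233 162] [0.678 0.09  0.074
[... 3688 characters left out ...]
78 0.014 0.082]; or [256 192] [0.577 0.011 0.086]; or [257 192] [0.578 0.008 0.084]; or [258 192] [0.577 0.004 0.088]; or [259 192] [0.578 0.001 0.086]; or [260 192] [ 0.581 -0.002  0.066]; or [257 193] [0.574 0.008 0.086]; or [258 193] [0.574 0.004 0.087]; or [259 193] [0.574 0.001 0.088]; or [260 193] [ 0.574 -0.002  0.087]; or [261 193] [ 0.574 -0.005  0.087]; or [262 193] [ 0.574 -0.009  0.087]; scene orange 187 med [0.587 0.206 0.027] z pct [0.007 0.027 0.084] px [281.6 189.2]
scene green 459 med [ 0.717 -0.009  0.091] z pct [0.012 0.091 0.125] px [292.6 194.8]
scene plate n 1953 z 0.0772 ((719.1843872070312, 11.760955810546875), (178.8533172607422, 176.2190704345703), 79.2626724243164)
```

Measurements agree. The printer's yaw is about -10.5°, the lip's back face is near (0.5855, 0.0365), and the plate centre is (0.715, 0.012), which matches the lip plus 132 mm. The clip angle is about 0. The green vase on the plate is the print; the three grey ones on the table are look-alikes. I'll move above the trough with the fingers shut and turn the tool's x axis to match the printer's.

```bash
python3 -m crank '[{"hand":-1,"slide":[3,-2.7,0],"spin":2},{"hand":-1,"slide":[6,-5.4,0],"spin":4},{"hand":-1,"slide":[9,-8.1,0],"spin":6},{"hand":-1,"slide":[12,-10.8,0],"spin":8},{"hand":-1,"slide":[15,-13.5,0],"spin":10},{"hand":-1,"slide":[18,-16.2,0],"spin":12},{"hand":-1,"slide":[21,-18.9,0],"spin":14},{"hand":-1,"slide":[24,-21.6,0],"spin":16},{"hand":-1,"slide":[27,-24.3,0],"spin":18},{"hand":-1,"slide":[30,-27,0],"spin":20},{"hand":-1,"slide":[33,-29.7,0],"spin":22},{"hand":-1,"slide":[36,-32.4,0],"spin":24},{"hand":-1,"slide":[39,-35.1,0],"spin":26},{"hand":-1,"slide":[42,-37.8,0],"spin":27.8},{"hand":-1,"slide":[45,-40.5,0],"spin":27.8},{"hand":-1,"slide":[48,-43.2,1],"spin":27.8},{"hand":-1,"slide":[51,-45.9,2],"spin":27.8},{"hand":-1,"slide":[54,-48.6,3],"spin":27.8},{"hand":-1,"slide":[57,-51.3,3],"spin":27.8},{"hand":-1,"slide":[58.7,-52.8,3],"spin":27.8}]'
python3 -m crank '[{"hand":-1,"slide":[0,0,0],"spin":0},{"hand":-1,"slide":[0,0,0],"spin":0}]'
cat > snap.py <<'E'
import sys
from rig import bot
import cv2,numpy as np
tag=sys.argv[1]
for n in("scene","top"):
    c=bot.capture(n); np.savez(f"{n}{tag}.npz",**{k:c[k] for k in("img","z_map","K","R","t")})
    b=cv2.cvtColor(c["img"],cv2.COLOR_RGB2BGR)
    w=b[150:290,220:380] if n=="scene" else b[100:240,180:340]
    cv2.imwrite(f"pics/{n}{tag}.png",cv2.resize(w,None,fx=4,fy=4,interpolation=cv2.INTER_CUBIC))
s=bot.state();print(s["time_s"],s["ee_pos"].round(4),s["eef_rot"].round(3).tolist(),s["wrist_force"].round(2),s["grip_width"],s["joint_pos"])
E
python3 snap.py 1
```

```text
time_s: 2.47
ee_pos: [0.6056, 0.0384, 0.2006]
eef_rot: [[0.984, -0.18, -0.0], [-0.18, -0.984, 0.002], [-0.001, -0.002, -1.0]]
wrist_force: [-0.2, 0.4, -0.3]
grip_width: 0.0002
time_s: 2.63
ee_pos: [0.6058, 0.0408, 0.2001]
eef_rot: [[0.984, -0.176, -0.001], [-0.176, -0.984, 0.003], [-0.001, -0.003, -1.0]]
wrist_force: [-0.6, -0.0, 0.3]
grip_width: 0.0002
2.7333 [0.605  0.037  0.2005] [[0.983, -0.181, -0.001], [-0.181, -0.983, 0.001], [-0.001, -0.001, -1.0]] [ 0.28 -0.88 -0.03] -5.510197926987181e-05 [  -7.4297009    28.62325909   -0.71878834   95.66038283    0.32979949
   55.75503612 -108.67549163]
```

View pics/top1.png

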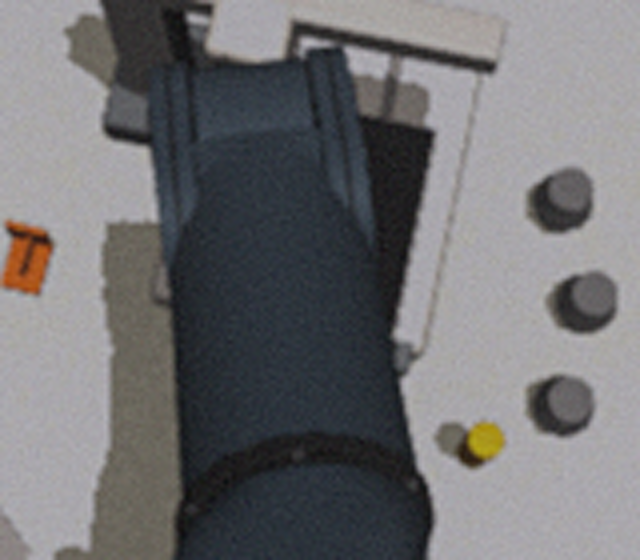

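View pics/scene1.png

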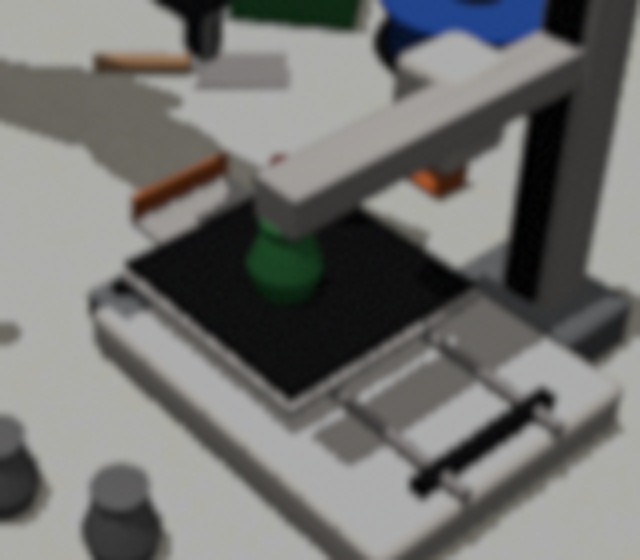

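The closed fingertip is at crop (203,50) in the scene view, above the trough; the lip is at crop (135–225, 160–215). I'll lower it.

```bash
python3 -m crank '[{"hand":-1,"slide":[0,0,2.5],"spin":0},{"hand":-1,"slide":[0,0,5],"spin":0},{"hand":-1,"slide":[0,0,7.5],"spin":0},{"hand":-1,"slide":[0,0,10],"spin":0},{"hand":-1,"slide":[0,0,10],"spin":0}]'
python3 snap.py 2
```

```text
time_s: 3.15
ee_pos: [0.6017, 0.0345, 0.0967]
eef_rot: [[0.983, -0.184, -0.008], [-0.184, -0.983, -0.001], [-0.007, 0.002, -1.0]]
wrist_force: [-1.4, -0.5, -0.4]
grip_width: -0.0002
3.25 [0.6044 0.0353 0.1008] [[0.983, -0.183, -0.002], [-0.183, -0.983, 0.0], [-0.002, 0.0, -1.0]] [ 0.38 -1.09  0.56] 4.556692732861161e-05 [  -7.18714782   35.00292517   -0.90464768  101.86447501    0.71072021
   43.25108963 -109.00488626]
```

View pics/scene2.png

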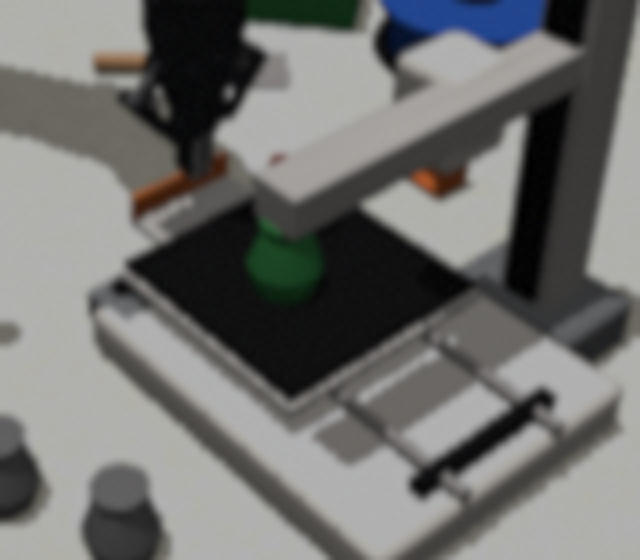

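The finger is in front of the lip in this view from behind, around crop (195,165), so it is on the trough side. I'll lower it into the trough slowly.

```bash
python3 -m crank '[{"hand":-1,"slide":[0,0,0.8],"spin":0},{"hand":-1,"slide":[0,0,1.6],"spin":0},{"hand":-1,"slide":[0,0,2.3],"spin":0},{"hand":-1,"slide":[0,0,2.8],"spin":0},{"hand":-1,"slide":[0,0,2.8],"spin":0},{"hand":-1,"slide":[0,0,2.8],"spin":0}]'
python3 snap.py 3
```

```text
time_s: 3.75
ee_pos: [0.6042, 0.0354, 0.0726]
eef_rot: [[0.983, -0.183, -0.003], [-0.183, -0.983, 0.0], [-0.003, 0.0, -1.0]]
wrist_force: [0.1, 0.3, 0.6]
grip_width: -0.0004
3.85 [0.6045 0.0354 0.073 ] [[0.983, -0.183, -0.002], [-0.183, -0.983, 0.0], [-0.002, -0.0, -1.0]] [-0.35  0.76 -0.24] 0.0002323440654816326 [  -7.1782929    37.08458636   -0.9374446   103.14769607    0.83104433
   39.86670385 -109.11470219]
```

View pics/scene3.png

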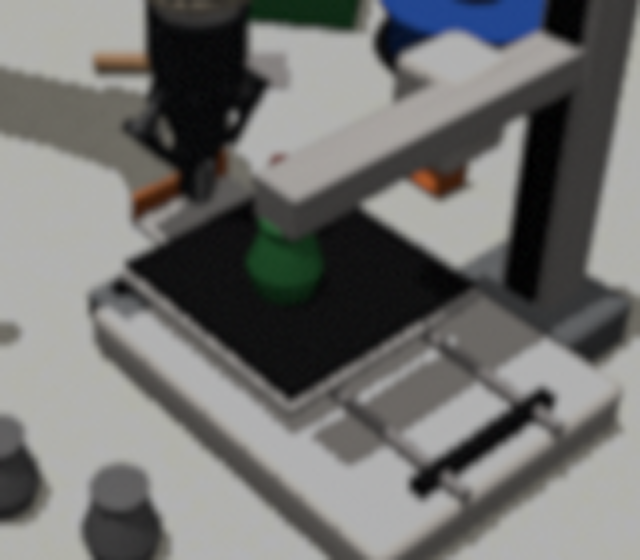

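The fingertip is in the trough with no contact force. I'll start drawing the bed out.

```bash
python3 -m crank '[{"hand":-1,"slide":[-0.4,0,0],"spin":0},{"hand":-1,"slide":[-0.8,0,0],"spin":0},{"hand":-1,"slide":[-1.2,0,0],"spin":0},{"hand":-1,"slide":[-1.6,0,0],"spin":0},{"hand":-1,"slide":[-2.0,0,0],"spin":0},{"hand":-1,"slide":[-2.4,0,0],"spin":0},{"hand":-1,"slide":[-2.8,0,0],"spin":0},{"hand":-1,"slide":[-3.2,0,0],"spin":0}]'
python3 snap.py 4
```

```text
time_s: 4.52
ee_pos: [0.573, 0.0414, 0.0733]
eef_rot: [[0.983, -0.183, -0.001], [-0.183, -0.983, 0.0], [-0.001, -0.0, -1.0]]
wrist_force: [3.6, 0.4, 1.3]
grip_width: -0.0001
4.6167 [0.5719 0.0415 0.0731] [[0.983, -0.183, -0.003], [-0.183, -0.983, 0.0], [-0.003, 0.0, -1.0]] [ 0.66 -0.1   0.15] 0.0004062668135192162 [  -8.20286063   35.08492444   -0.93008217  107.98833325    0.8068134
   37.1000851  -110.13895728]
```

View pics/scene4.png

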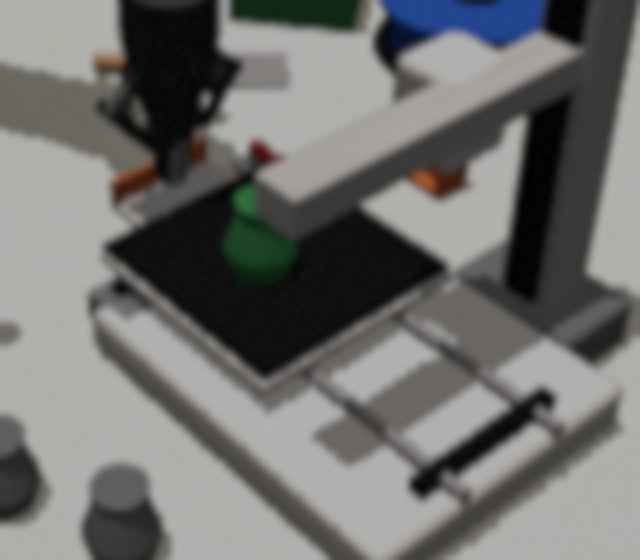

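The bed follows and the vase stays steady. I'll continue.

```bash
python3 -m crank '[{"hand":-1,"slide":[-0.4,0,0],"spin":0},{"hand":-1,"slide":[-0.8,0,0],"spin":0},{"hand":-1,"slide":[-1.2,0,0],"spin":0},{"hand":-1,"slide":[-1.7,0,0],"spin":0},{"hand":-1,"slide":[-2.2,0,0],"spin":0},{"hand":-1,"slide":[-2.7,0,0],"spin":0},{"hand":-1,"slide":[-3.2,0,0],"spin":0},{"hand":-1,"slide":[-3.7,0,0],"spin":0},{"hand":-1,"slide":[-4.2,0,0],"spin":0},{"hand":-1,"slide":[-4.7,0,0],"spin":0},{"hand":-1,"slide":[-5.2,0,0],"spin":0},{"hand":-1,"slide":[-5.7,0,0],"spin":0},{"hand":-1,"slide":[-6.2,0,0],"spin":0},{"hand":-1,"slide":[-6.6,0,0],"spin":0},{"hand":-1,"slide":[-7,0,0],"spin":0},{"hand":-1,"slide":[-7.3,0,0],"spin":0},{"hand":-1,"slide":[-7.5,0,0],"spin":0}]'
python3 snap.py 5
```

```text
time_s: 6.03
ee_pos: [0.4977, 0.0553, 0.0734]
eef_rot: [[0.983, -0.183, -0.003], [-0.183, -0.983, 0.0], [-0.003, 0.0, -1.0]]
wrist_force: [2.8, -0.5, -1.9]
grip_width: -0.0001
6.1333 [0.4974 0.0553 0.0733] [[0.983, -0.182, -0.004], [-0.182, -0.983, 0.0], [-0.004, 0.0, -1.0]] [ 0.33 -0.04  0.26] 0.00026092595239105953 [ -11.10995952   30.76631744   -0.81409626  118.59875266    0.68700509
   30.86378374 -112.91394318]
```

View pics/scene5.png

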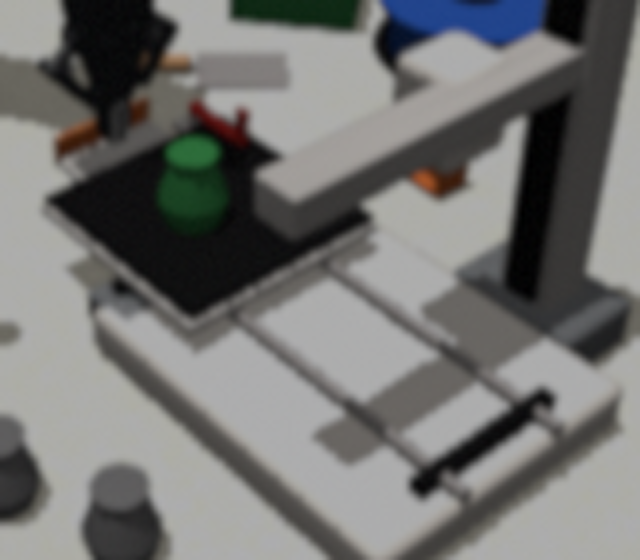

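```bash
python3 -m crank '[{"hand":-1,"slide":[-0.3,0,0],"spin":0},{"hand":-1,"slide":[-0.6,0,0],"spin":0},{"hand":-1,"slide":[-0.9,0,0],"spin":0},{"hand":-1,"slide":[-1.2,0,0],"spin":0}]'
python3 -m crank '[{"hand":-1,"slide":[-0.3,0,0],"spin":0},{"hand":-1,"slide":[-0.6,0,0],"spin":0},{"hand":-1,"slide":[-0.9,0,0],"spin":0}]'
```

```text
time_s: 6.47
ee_pos: [0.4854, 0.0575, 0.0734]
eef_rot: [[0.983, -0.183, -0.004], [-0.183, -0.983, 0.0], [-0.004, 0.0, -1.0]]
wrist_force: [3.0, 0.3, -2.8]
grip_width: 0.0
time_s: 6.72
ee_pos: [0.4762, 0.0593, 0.0734]
eef_rot: [[0.983, -0.182, -0.004], [-0.182, -0.983, 0.0], [-0.004, 0.0, -1.0]]
wrist_force: [3.8, 0.2, -2.0]
grip_width: -0.0001
```

```bash
python3 -m crank '[{"hand":-1,"slide":[-0.3,0,0],"spin":0},{"hand":-1,"slide":[-0.6,0,0],"spin":0},{"hand":-1,"slide":[-0.8,0,0],"spin":0}]'
python3 -m crank '[{"hand":-1,"slide":[-0.2,0,0],"spin":0},{"hand":-1,"slide":[-0.4,0,0],"spin":0},{"hand":-1,"slide":[-0.4,0,0],"spin":0}]'; python3 snap.py 6
```

```text
time_s: 6.97
ee_pos: [0.4704, 0.0604, 0.0737]
eef_rot: [[0.983, -0.183, 0.001], [-0.183, -0.983, 0.0], [0.0, -0.001, -1.0]]
wrist_force: [14.0, -4.7, -9.3]
grip_width: -0.0
time_s: 7.22
ee_pos: [0.4705, 0.0607, 0.0743]
eef_rot: [[0.983, -0.184, 0.008], [-0.184, -0.983, 0.001], [0.008, -0.002, -1.0]]
wrist_force: [14.3, -5.5, -11.2]
grip_width: -0.0
7.3167 [0.4705 0.0606 0.0744] [[0.983, -0.184, 0.008], [-0.184, -0.983, 0.001], [0.008, -0.002, -1.0]] [15.1  -3.86 -9.4 ] -0.0003794279012687355 [ -12.6913726    28.96365932   -0.53637107  122.8595243     0.71142331
   27.72066436 -114.40130294]
```

View pics/scene6.png

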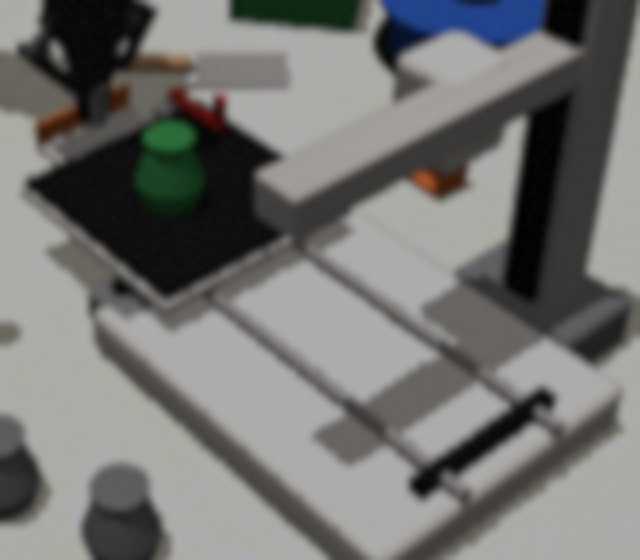

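Force rose to 15 N and motion halted, so the bed is at the stop. I'll back off the lip inside the trough, rise, and look at the clip.

```bash
python3 -m crank '[{"hand":-1,"slide":[0.3,0,0],"spin":0},{"hand":-1,"slide":[0.6,0,0],"spin":0},{"hand":-1,"slide":[0.6,0,0],"spin":0},{"hand":-1,"slide":[0.6,0,-1],"spin":0},{"hand":-1,"slide":[0.6,0,-3],"spin":0},{"hand":-1,"slide":[0.6,0,-5.5],"spin":0},{"hand":-1,"slide":[0.6,0,-8],"spin":0},{"hand":-1,"slide":[0.6,0,-10.5],"spin":0},{"hand":-1,"slide":[0.6,0,-10.5],"spin":0}]'; python3 snap.py 7
python3 - <<'E'
from meas import *
run(load("scene7.npz"),"scene",(215,150,300,235))
c=load("scene7.npz");X,ok=cloud(c);H=hsv(c)
m=((H[...,0]<6)|(H[...,0]>174))&(H[...,1]>130)&ok&(X[...,0]<.7)&(X[...,0]>.45)&(X[...,1]<.25)
for p in np.argwhere(m): print(p[::-1],X[tuple(p)].round(3),end="; ")
E
```

```text
time_s: 8.07
ee_pos: [0.4765, 0.0599, 0.1832]
eef_rot: [[0.983, -0.184, 0.013], [-0.184, -0.983, 0.002], [0.012, -0.004, -1.0]]
wrist_force: [0.1, 1.0, 0.8]
grip_width: -0.0003
8.1667 [0.4751 0.0596 0.1798] [[0.983, -0.184, 0.009], [-0.184, -0.983, 0.001], [0.008, -0.003, -1.0]] [-0.04 -0.96 -0.03] -2.185513953848041e-05 [ -12.51443834   19.75132559   -0.40092263  115.60493563    0.27794126
   44.14569538 -113.68924885]
scene red 16 med [0.527 0.122 0.083] z pct [0.081 0.083 0.086] px [268.  176.4]
scene orange 141 med [0.455 0.075 0.077] z pct [0.011 0.077 0.088] px [244.1 174.5]
scene green 470 med [0.593 0.016 0.101] z pct [0.015 0.101 0.138] px [267.8 183.6]
scene plate n 1302 z 0.0772 ((589.5989990234375, 33.2821044921875), (174.43563842773438, 180.2372589111328), 79.03764343261719)
[264 173] [0.51  0.123 0.089]; [263 174] [0.505 0.123 0.082]; [264 174] [0.51  0.122 0.085]; [265 174] [0.512 0.126 0.084]; [264 175] [0.51  0.122 0.081]; [265 175] [0.514 0.123 0.083]; [266 175] [0.516 0.126 0.082]; [265 176] [0.508 0.13  0.073]; [266 176] [0.521 0.12  0.083]; [267 176] [0.523 0.122
[... 1275 characters left out ...]
79]; [275 182] [0.561 0.119 0.076]; [276 182] [0.565 0.119 0.078]; [273 183] [0.561 0.108 0.078]; [274 183] [0.563 0.111 0.078]; [275 183] [0.566 0.112 0.078]; [276 183] [0.568 0.115 0.077]; [140 299] [ 0.612 -0.434  0.064]; [121 304] [ 0.591 -0.47   0.064]; [171 309] [ 0.647 -0.385  0.007]; [170 315] [ 0.658 -0.396  0.005]; [170 316] [ 0.661 -0.398  0.007]; [165 326] [ 0.674 -0.422  0.006]; [162 330] [ 0.677 -0.433  0.006]; [156 335] [ 0.678 -0.45   0.008]; [155 336] [ 0.679 -0.453  0.008]; [153 337] [ 0.676 -0.457  0.006]; [108 341] [ 0.606 -0.528  0.004]; [113 344] [ 0.622 -0.524  0.006]; [136 345] [ 0.663 -0.493  0.005]; [131 346] [ 0.658 -0.501  0.007]; [132 346] [ 0.659 -0.5    0.006];
```

View pics/scene7.png

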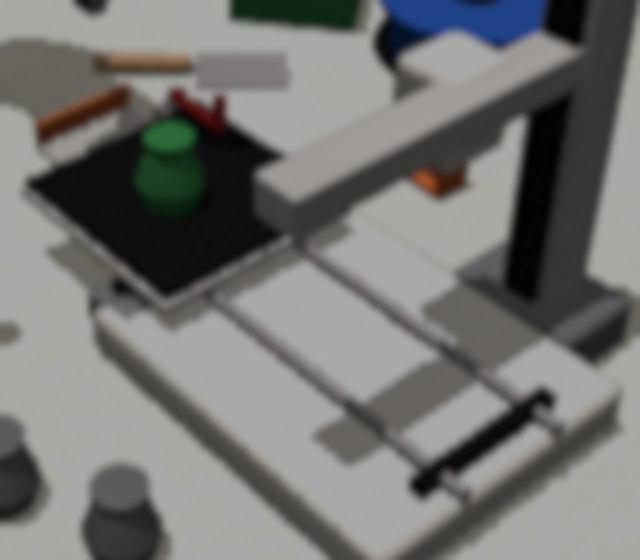

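View pics/top7.png

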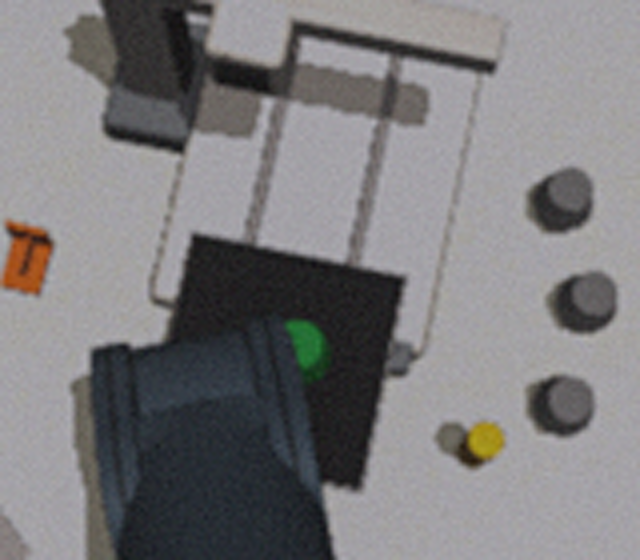

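The clip's pivot is at about (0.503, 0.131) and its post at about (0.558, 0.1205). In the bed frame the vase is about 60 mm inboard of my planned start point, so there's room. I'll go over the spot inside the post, then descend.

```bash
python3 -m crank '[{"hand":-1,"slide":[2,-1,0],"spin":0},{"hand":-1,"slide":[4,-2.2,0],"spin":0},{"hand":-1,"slide":[5.5,-3.2,0],"spin":0},{"hand":-1,"slide":[7,-4,0],"spin":0},{"hand":-1,"slide":[7,-4,0],"spin":0},{"hand":-1,"slide":[7,-4,0],"spin":0},{"hand":-1,"slide":[7,-4,1],"spin":0},{"hand":-1,"slide":[7,-4,3],"spin":0},{"hand":-1,"slide":[7,-4,4],"spin":0},{"hand":-1,"slide":[7,-4,4.5],"spin":0},{"hand":-1,"slide":[7,-4,4.5],"spin":0}]'; python3 snap.py 8
```

```text
time_s: 9.08
ee_pos: [0.5503, 0.0858, 0.134]
eef_rot: [[0.983, -0.184, 0.006], [-0.184, -0.983, 0.0], [0.005, -0.001, -1.0]]
wrist_force: [-0.4, -0.1, 0.0]
grip_width: 0.0004
9.1833 [0.5515 0.086  0.1356] [[0.983, -0.184, 0.008], [-0.184, -0.983, 0.001], [0.008, -0.002, -1.0]] [0.65 0.51 0.69] 1.6476922816112323e-05 [ -13.45903674   28.91308263   -0.38767809  107.60655341    0.37555127
   43.00112915 -114.67977587]
```

View pics/scene8.png

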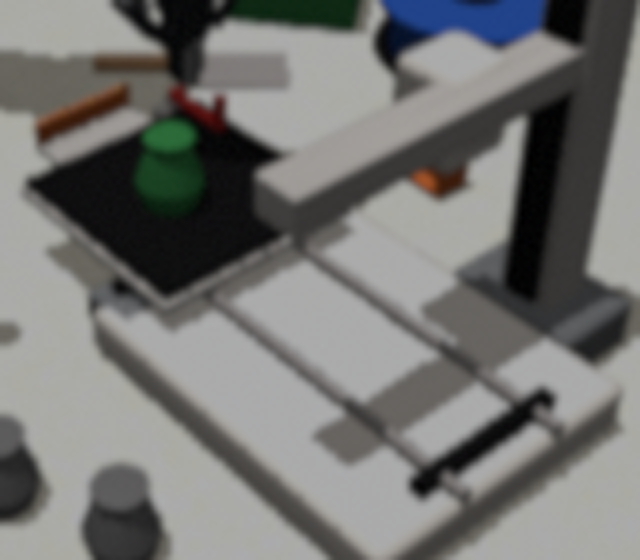

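The fingertip hangs at crop (185,80) between the vase and the clip's post (220,100), clear of both. I'll descend.

```bash
python3 -m crank '[{"hand":-1,"slide":[0,0,1.5],"spin":0},{"hand":-1,"slide":[0,0,3],"spin":0},{"hand":-1,"slide":[0,0,4],"spin":0},{"hand":-1,"slide":[0,0,4.5],"spin":0},{"hand":-1,"slide":[0,0,4.5],"spin":0}]'; python3 snap.py 9
```

```text
time_s: 9.6
ee_pos: [0.5516, 0.086, 0.0901]
eef_rot: [[0.983, -0.184, 0.007], [-0.184, -0.983, 0.001], [0.007, -0.002, -1.0]]
wrist_force: [0.1, 0.6, 0.5]
grip_width: -0.0002
9.7 [0.5522 0.0861 0.0911] [[0.983, -0.184, 0.009], [-0.184, -0.983, 0.001], [0.009, -0.003, -1.0]] [-0.65 -0.14  0.25] 0.00031146454662938153 [ -13.39775673   32.43349156   -0.47832413  109.96663179    0.53736925
   37.09392728 -114.8330727 ]
```

View pics/scene9.png

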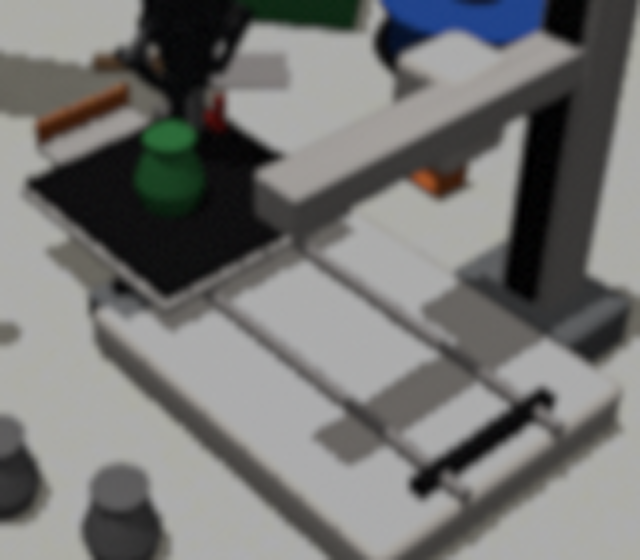

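```bash
python3 -m crank '[{"hand":-1,"slide":[0,-0.7,0],"spin":0},{"hand":-1,"slide":[0,-1.4,0],"spin":0},{"hand":-1,"slide":[0,-2.0,0],"spin":0},{"hand":-1,"slide":[0,-2.6,0],"spin":0},{"hand":-1,"slide":[0,-3.2,0],"spin":0},{"hand":-1,"slide":[0,-3.8,0],"spin":0},{"hand":-1,"slide":[0,-4.3,0],"spin":0},{"hand":-1,"slide":[-0.1,-4.8,0],"spin":0},{"hand":-1,"slide":[-0.2,-5.3,0],"spin":0},{"hand":-1,"slide":[-0.4,-5.8,0],"spin":0}]'; python3 snap.py 10
```

```text
time_s: 10.53
ee_pos: [0.5593, 0.1443, 0.0913]
eef_rot: [[0.983, -0.184, 0.01], [-0.184, -0.983, 0.001], [0.009, -0.003, -1.0]]
wrist_force: [1.4, -0.5, -0.0]
grip_width: 0.0001
10.6333 [0.5589 0.1453 0.0913] [[0.983, -0.183, 0.009], [-0.183, -0.983, 0.002], [0.009, -0.003, -1.0]] [-0.36 -0.42 -0.13] -0.00018567690231035915 [-1.92395186e+01  3.36100965e+01 -5.33763198e-02  1.07225756e+02
  1.70662008e-01  3.86309693e+01 -1.19948453e+02]
```

View pics/scene10.png

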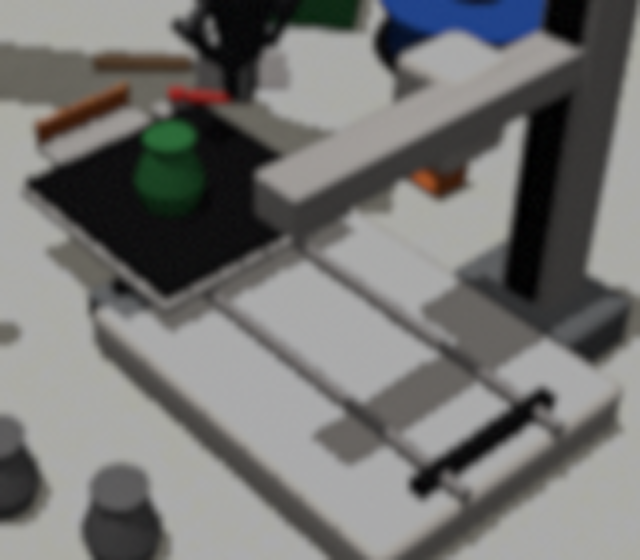

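The clip is swinging, now at about 40–45°. I'll continue the arc.

```bash
python3 -m crank '[{"hand":-1,"slide":[-0.3,-0.5,0],"spin":0},{"hand":-1,"slide":[-0.6,-1.0,0],"spin":0},{"hand":-1,"slide":[-0.9,-1.5,0],"spin":0},{"hand":-1,"slide":[-1.3,-1.8,0],"spin":0},{"hand":-1,"slide":[-1.7,-2.1,0],"spin":0},{"hand":-1,"slide":[-2.1,-2.4,0],"spin":0},{"hand":-1,"slide":[-2.5,-2.7,0],"spin":0},{"hand":-1,"slide":[-2.9,-3,0],"spin":0},{"hand":-1,"slide":[-3.2,-3.2,0],"spin":0},{"hand":-1,"slide":[-3.5,-3.3,0],"spin":0},{"hand":-1,"slide":[-3.5,-3.3,0],"spin":0}]'; python3 snap.py 11
```

```text
time_s: 11.55
ee_pos: [0.5299, 0.1847, 0.0911]
eef_rot: [[0.983, -0.182, 0.009], [-0.182, -0.983, 0.002], [0.008, -0.004, -1.0]]
wrist_force: [0.5, -0.3, 0.6]
grip_width: 0.0002
11.65 [0.5304 0.1842 0.0911] [[0.983, -0.183, 0.009], [-0.183, -0.983, 0.002], [0.009, -0.003, -1.0]] [0.22 0.01 0.31] -0.00019270070753933972 [-2.42129303e+01  3.26059601e+01  3.00107227e-01  1.09618385e+02
 -7.21467899e-02  3.72572141e+01 -1.24422932e+02]
```

View pics/scene11.png

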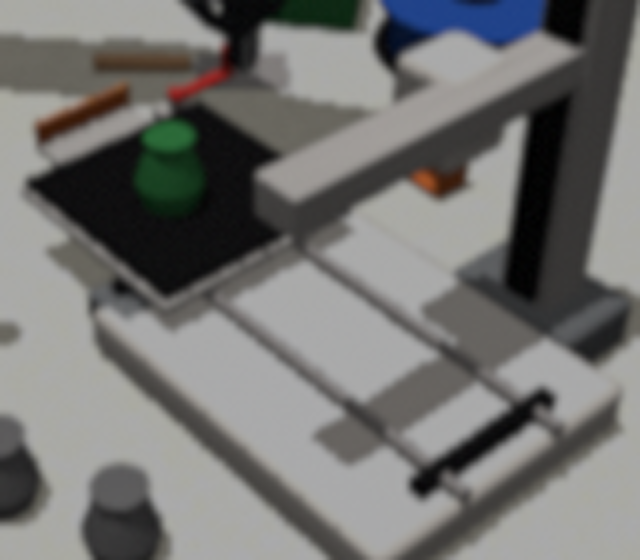

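The arm now looks parallel to the lip. I'll nudge it 2 mm more, back off in +x, rise, and check it from above.

```bash
python3 -m crank '[{"hand":-1,"slide":[-0.2,0,0],"spin":0},{"hand":-1,"slide":[-0.2,0,0],"spin":0},{"hand":-1,"slide":[0.4,-0.2,0],"spin":0},{"hand":-1,"slide":[0.8,-0.2,0],"spin":0},{"hand":-1,"slide":[0.8,-0.2,-2],"spin":0},{"hand":-1,"slide":[0.8,-0.2,-5],"spin":0},{"hand":-1,"slide":[0.8,-0.2,-8],"spin":0},{"hand":-1,"slide":[0.8,-0.2,-11],"spin":0},{"hand":-1,"slide":[0.8,-0.2,-14],"spin":0},{"hand":-1,"slide":[-1,-3,-14],"spin":0},{"hand":-1,"slide":[-2,-6,-14],"spin":0},{"hand":-1,"slide":[-3,-9,-14],"spin":0},{"hand":-1,"slide":[-4,-12,-14],"spin":0},{"hand":-1,"slide":[-5,-15,-14],"spin":0},{"hand":-1,"slide":[-6,-18,-14],"spin":0},{"hand":-1,"slide":[-7,-21,-14],"spin":0},{"hand":-1,"slide":[-7,-21,-14],"spin":0}]'; python3 snap.py 12
python3 - <<'E'
from meas import *
c=load("top12.npz")
r=run(c,"top",(200,130,320,235))
P=r[4][r[0]]
d,_=0,0
lx=cv2.fitLine(P[:,:2].astype(np.float32),cv2.DIST_HUBER,0,.01,.01).ravel();o=cv2.fitLine(r[4][r[1]][:,:2].astype(np.float32),cv2.DIST_HUBER,0,.01,.01).ravel()
print("clip dir",np.degrees(np.arctan2(lx[1],lx[0])),"lip dir",np.degrees(np.arctan2(o[1],o[0])),"red y range",P[:,1].min(),P[:,1].max())
E
```

```text
time_s: 13.07
ee_pos: [0.4956, 0.411, 0.2306]
eef_rot: [[0.985, -0.175, 0.007], [-0.175, -0.985, 0.006], [0.006, -0.007, -1.0]]
wrist_force: [-2.0, 0.2, -0.5]
grip_width: -0.0004
13.1667 [0.4981 0.4046 0.2306] [[0.984, -0.18, 0.008], [-0.18, -0.984, 0.002], [0.008, -0.003, -1.0]] [ 0.52 -1.18 -0.73] 6.725411487006252e-05 [ -43.06236752   29.83228577   -0.58450426   88.26423841    0.62607004
   61.50305723 -144.23644391]
top red 66 med [0.506 0.154 0.082] z pct [0.076 0.082 0.105] px [211. 213.]
top orange 49 med [0.458 0.059 0.084] z pct [0.062 0.084 0.09 ] px [245.7 227.2]
top green 193 med [0.584 0.017 0.132] z pct [0.076 0.132 0.137] px [254.3 187.5]
top plate n 2560 z 0.0744 ((587.9129638671875, 36.12702178955078), (177.49046325683594, 178.45089721679688), 79.0722885131836)
clip dir 81.58792 lip dir -75.86528 red y range 0.12160271639008252 0.1865200404486457
```

View pics/top12.png

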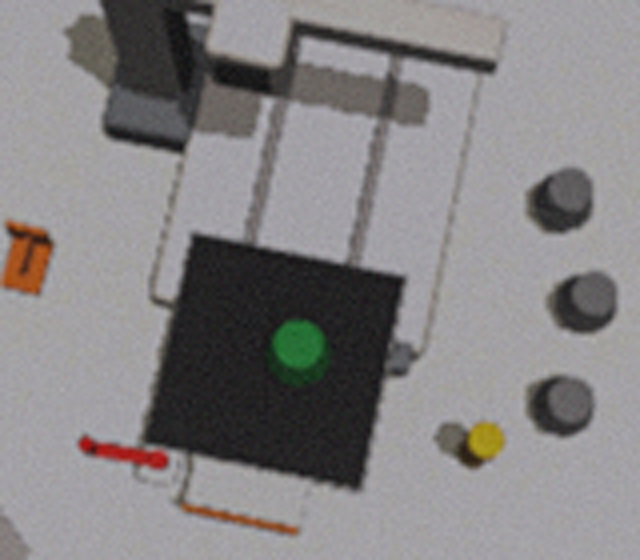

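View pics/scene12.png

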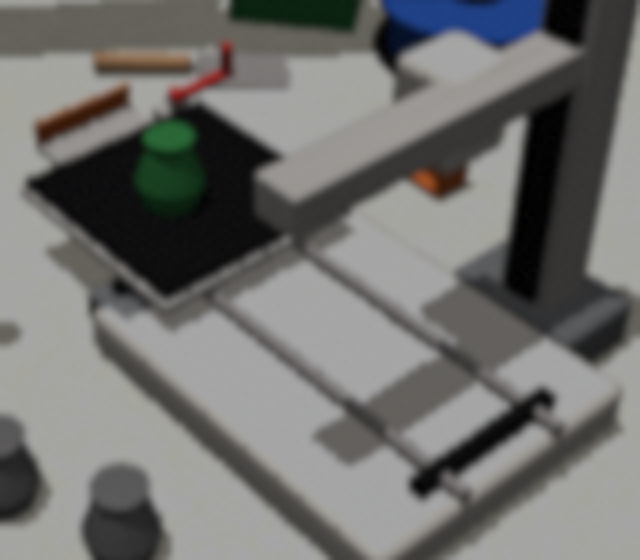

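Both views show the clip pointing straight out (81.6° against the printer's left axis at about 79.4°). The bed is still at the stop and the vase stands upright on the plate. The arm is clear, 0.2 m to the left at 0.23 m height. I'll hand it in.

```bash
python3 -m crank '[{"hand":-1,"slide":[0,0,0],"spin":0},{"hand":-1,"slide":[0,0,0],"spin":0},{"hand":-1,"slide":[0,0,0],"spin":0}]'; python3 -c "
from rig import bot
print(bot.job_done())"
```

```text
time_s: 13.42
ee_pos: [0.4987, 0.4034, 0.2307]
eef_rot: [[0.983, -0.182, 0.008], [-0.182, -0.983, 0.001], [0.008, -0.003, -1.0]]
wrist_force: [0.2, -0.3, 0.1]
grip_width: -0.0002
the job is handed in; nothing more can be done
None
```

I drew the bed out by its lip to the front stop, swung the red clip straight out to the left with a fingertip, and handed the job in at about 13.4 s. No verdict was reported.

- **Bed:** the lip moved about 127 mm, and the pulling force rose from about 3 N to 15 N as the bed stopped. I judged the stop from that force, because the starting position of the bed was not known. Plate and lip positions after release agree to about 2 mm.
- **Clip:** the last top view puts its arm at 81.6°, against about 79.4° for the printer's left direction. That is roughly 1.6 rad, off the plate.
- **Vase and other things:** the vase is upright on the plate, and the arm never came close to it. The bracket, glue stick and grey look-alikes look unmoved in the final pictures. I did not measure the bystanders numerically.
- **Arm:** it ended clear at (0.50, 0.40, 0.23), with the wrist force near zero.

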